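# Put the seascape on the counter easel

## Robot

A 7-joint arm with a two-finger parallel gripper is mounted at the origin on the work surface. World frame = base frame: x ahead of the robot, y to its left, z up, the work surface at z = 0. Lengths are in m, angles in rad, forces in N, time in s.
With the tool pointing down it reaches from about 0.4 to 0.85 m from the base axis. Payload 10.4 kg.
Tool frame: the origin (TCP) lies midway between the tips of the shut fingers; the grasp point (between the pads) lies 19 mm behind it; z points along the fingers, y is the line along which they close (so a half turn about z gives the same grasp; the last joint's range is limited). The gripper opens to 85 mm and grips with 20 to 120 N. Pads are 22 mm wide; open, the fingers measure 114 mm over their backs; the gripper's body (76 mm by 85 mm) begins 54 mm behind the grasp point. The pads swing forward as they close: fully open they stand 13 mm farther back than shut.
Start: joints at [-1.253, 0.332, -0.065, 1.46, 0.022, 1.35, -0.088], TCP at [0.209, 0.589, 0.231] pointing down, gripper open.
Joint ranges: [-2.6, 2.6], [-0.5, 2.12], [-1.47, 1.34], [0.16, 2.42], [-1.27, 4.41], [0.06, 2.06], [-2.6, 2.6]. Speed limits (rad/s): [2.22, 2.22, 2.79, 2.79, 3.14, 3.14, 3.14].

## Interface

Orientations are given as a unit quaternion [x, y, z, w].
In Python, from workcell import get_obs, camera, camera_params, hand_in gives the robot as it stands.
- The arm moves only by the tool carry_out, never from a script. Its argument "commands" is a list that holds one entry, the list of rows, each a list of 6 numbers: the shift along the tool's x, y, z in units of 40 mm (1.0 is 40 mm), then the turn, a rotation vector about the tool's x, y, z in units of 6 degrees (1.0 is 6 degrees). In form: [[[x, y, z, ax, ay, az], ...]]. A call has 1 to 20 rows; each row shifts and turns the commanded pose from where the row before left it, along the tool's axes as they then stand; what a row does not reach is not made up. A row lasts 1/12 s, in which the tool goes at most 41.7 mm and 7.16 degrees, less where a joint would pass 70% of its speed; a pose out of reach is approached as far as the arm can. A call is refused whole if a number of a shift passes 1 or a number of a turn 1, either way. A call with a gripper value outside its range is refused whole. "hand" is the closure, from -1 (fully open) to 1 (shut), set as the call begins (left out, the last holds). The fingers move at their own pace and stop on an object; "force" is the grip in N (left out, the last holds). Time passes only in rows, so rows that do not move let the fingers close. It gives the time, the measured TCP pose, the force, the opening and the grip force at its end, in the units of the state.
- get_obs(): the state, without advancing time (a new reading comes with each control period).
- camera(name): name is "scene" or "top" or "wrist"; returns the picture (384x512x3 uint8, red, green, blue); there is no depth.
- camera_params(name): a dict with "mtx" (3x3 intrinsics, pixels), "k1" (the pictures are not rectified: a ray, as slopes to the right and down, at radius r is drawn at 1 + k1 r^2 times it, then the intrinsics apply), "R" (3x3) and "t" (3): a world point X has camera coordinates R X + t. Camera axes: x right, y down, z forward; pixel columns grow to the right and rows downward; lengths in m; the calibration is good to about 2 mm. A picture is of the moment at which its call begins: read the wrist's pose just before it. camera_params takes no time and is no camera call; for the wrist camera it gives the pose at the moment of the call.
- hand_in(): hands the job in; it is judged then, once.
The state is a dict: "clock": time; "joint_pos": joint angles; "joint_velocities": joint speeds; "tau": joint torques, N m; "position": TCP position; "ee_rot": TCP orientation; "ft_force": force on the tool from outside, world axes, zero at the start; "torque": the same for the moment, N m; "grip_width": opening from 0.0 (shut) to 1.0 (fully open); "grasp_force": force on a finger pad.
Only numpy, scipy, OpenCV 4.12 (cv2) and the standard library are available. Lean on these libraries where they do the work, as an engineer would, in place of code of your own. Each camera call takes 0.05 s, during which the arm holds its last target. There are 200 camera calls.

## Task

Take the blue mini canvas (yellow sun over the sea) out of the wooden display rail and stand it on the little dark table easel: its lower edge on the ledge behind the lip, leaning back against the easel, centred, with the painted side facing the same way as the easel. Set it down on the ledge and let go, do not drop it from above, and leave the red and the green canvas standing in the rail.

Things in the scene. Friction and masses are not known exactly. Their poses are not given: they have to be found in the camera images.
- canvas_blue: The canvas to move: rigid, 20 mm thick, 90 wide, 120 tall, 0.1 kg, blue edges, yellow sun over blue sea; wooden bars on its back. Origin: centre of the painted face, 60 mm above the lower edge; x out of the painted face (roughly away from the robot), y along the width, z up; the body lies behind the face (x -20 to 0). Stands upright in one of three places in a fixed grooved rail.
- canvas_red: Same size and frame, red edges, pale flower on red. Stands in the same wooden rail: 370 mm long, 86 deep, 30 high; its groove, 26 wide, has its floor 8 mm above the table, so the lowest 22 mm of each canvas sit in it. The three canvases stand side by side, 125 mm apart; before and behind each one it is free above the rail. Leave it there.
- canvas_green: Same size and frame, green edges, a tree on green. Stands in the same rail. Leave it there.
- rest: Ledge and back of the fixed easel. Origin: their inner corner, mid-width, 75 mm above the table. x: forward along the ledge (roughly away from the robot), rising 18 deg; y: along the ledge; z: up the backrest, leaning 18 deg to the robot. Ledge 120 wide, 40 deep, then a lip 8 high; backrest 72 wide, 65 high, front at x=0. Flush canvas: origin at (20, 0, 60) mm; let go upright it tips back onto it.
Mind the look-alikes: they are no part of the job. There is more than one size of the canvas_blue; the job needs the largest.

How it is judged:
By the outcome, as a careful person would: the job done as asked, in the order asked, and still so for the second after the job is handed in, with the robot touching nothing.
It also fails if it takes over 38 s, if anything falls off the work surface, if the arm or the gripper's body presses on something with over 40 N, if the wrist force passes 120 N, or if a joint passes its speed limit or range.

## Working session

There is one attempt and no reset: what is moved stays moved. The work goes in short steps, Python scripts to look and compute and a tool call to move; the robot and the scene stay as the last step left them, time stands still between calls to the robot, and variables do not carry over. Pictures are saved under pics/ and viewed, at most 10 in all, crops included, and the job is handed in when it is done.

Besides the shell and the picture viewer there is one more tool, called after "Emit:" as name([rows], argument=value, ...), one row to a line, values as JSON. carry_out: Moves the arm, as the interface text tells. Its arguments: {"type":"object","properties":{"commands":{"type":"array"},"hand":{"type":"number"},"force":{"type":"number"}},"required":["commands"]}

```bash
mkdir -p pics; python3 - <<'E'
from workcell import *
import cv2,numpy as np
a=camera("scene");b=camera("top")
cv2.imwrite("pics/s.png",a[:,:,::-1]);cv2.imwrite("pics/t.png",b[:,:,::-1])
for n in("scene","top","wrist"):
    p=camera_params(n);print(n,{k:np.round(v,4).tolist() for k,v in p.items()})
o=get_obs();print({k:np.round(v,4).tolist() for k,v in o.items()})
E
```

```text
scene {'mtx': [[446.3771, 0.0, 260.8284], [0.0, 446.3771, 196.3514], [0.0, 0.0, 1.0]], 'k1': -0.0734, 'R': [[-0.3277, 0.9447, -0.0071], [0.7591, 0.2588, -0.5973], [-0.5624, -0.2012, -0.802]], 't': [0.1069, -0.3291, 1.4866]}
top {'mtx': [[414.7266, 0.0, 252.8392], [0.0, 414.7266, 189.2471], [0.0, 0.0, 1.0]], 'k1': -0.0731, 'R': [[-0.0231, -0.9993, 0.0309], [-0.9917, 0.019, -0.1271], [0.1264, -0.0336, -0.9914]], 't': [0.0345, 0.5047, 0.9202]}
wrist {'mtx': [[317.7856, 0.0, 252.0612], [0.0, 317.7856, 188.8401], [0.0, 0.0, 1.0]], 'k1': -0.0076, 'R': [[0.334, 0.9426, -0.0017], [0.8912, -0.3153, 0.3261], [0.3068, -0.1104, -0.9453]], 't': [-0.6245, -0.0431, 0.3817]}
{'clock': 0.1, 'joint_pos': [-1.2526, 0.3328, -0.0647, 1.4608, 0.0216, 1.3499, -0.0885], 'joint_velocities': [0.0009, -0.0012, -0.0002, -0.0027, 0.0014, 0.0002, 0.0018], 'tau': [0.001, -62.675, 0.0489, -39.2428, 0.0163, 0.0068, 0.0], 'position': [0.2088, 0.5888, 0.2306], 'ee_rot': [0.1696, 0.9855, -0.0006, -0.0001], 'ft_force': [0.5054, -0.3377, -0.2793], 'torque': [0.0339, -0.0001, -0.0125], 'grasp_force': 0.0, 'grip_width': 1.0017}
```

View pics/s.png

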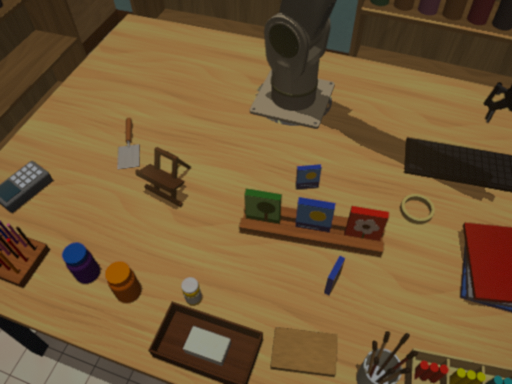

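View pics/t.png

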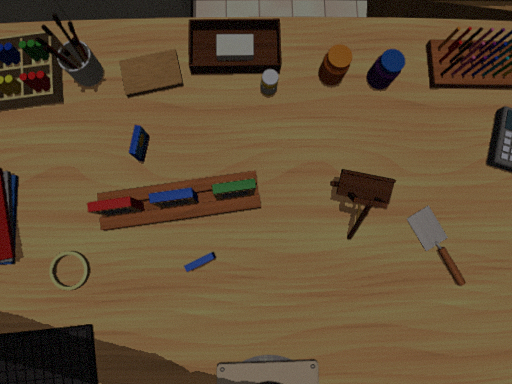

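The scene view shows the rail at (312,230) with green, blue and red left to right, blue in the middle at (315,213), and the easel at (163,178). In the top view, blue is at (172,197) and the easel at (362,190). I'll crop in on both.

```bash
cat > h.py <<'E'
from workcell import *
import cv2,numpy as np
def ray(p,uv):
    s=(np.array(uv,float).reshape(-1,2)-p['mtx'][:2,2])/p['mtx'][0,0] if not isinstance(p['mtx'],list) else None
    r=s.copy()
    for _ in range(20): r=s/(1+p['k1']*(r**2).sum(1,keepdims=True))
    R=np.array(p['R']);c=-R.T@np.array(p['t'])
    d=np.c_[r,np.ones(len(r))]@R
    return c,d
def onz(p,uv,z):
    c,d=ray(p,uv);return c+d*((z-c[2])/d[:,2])[:,None]
def proj(p,X):
    x=np.atleast_2d(X)@np.array(p['R']).T+np.array(p['t']);s=x[:,:2]/x[:,2:]
    s=s*(1+p['k1']*(s**2).sum(1,keepdims=True));return s*p['mtx'][0,0]+p['mtx'][:2,2]
E
python3 - <<'E'
import cv2,numpy as np
s=cv2.imread("pics/s.png");t=cv2.imread("pics/t.png")
f=lambda i,x,y,w,h,k:cv2.resize(cv2.convertScaleAbs(i[y:y+h,x:x+w],alpha=2 if i is t else 1.6),(w*k,h*k),interpolation=cv2.INTER_CUBIC)
A=f(t,320,155,85,90,4);A=cv2.resize(A,(425,450)) if 0 else A
B=f(s,130,140,65,70,5)
C=f(t,80,165,190,70,4);D=f(s,235,180,160,80,4)
def st(l):
    w=max(i.shape[1] for i in l);return np.vstack([cv2.copyMakeBorder(i,0,0,0,w-i.shape[1],0) for i in l])
h=max(A.shape[0],B.shape[0]);P=np.hstack([cv2.copyMakeBorder(i,0,h-i.shape[0],0,0,0) for i in(A,B)])
print(P.shape);cv2.imwrite("pics/easel.png",P);X=st([C,D]);print(X.shape);cv2.imwrite("pics/rail.png",X)
E
```

```text
(360, 665, 3)
(600, 760, 3)
```

View pics/easel.png

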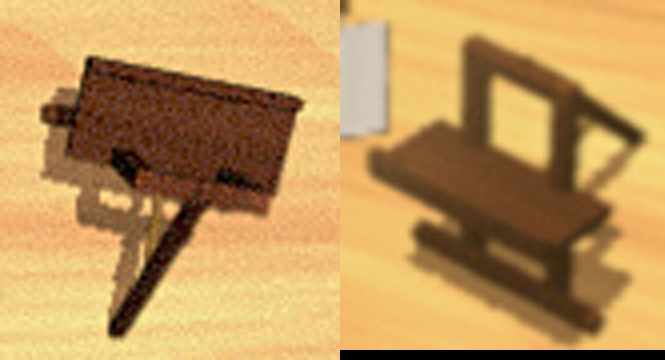

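View pics/rail.png

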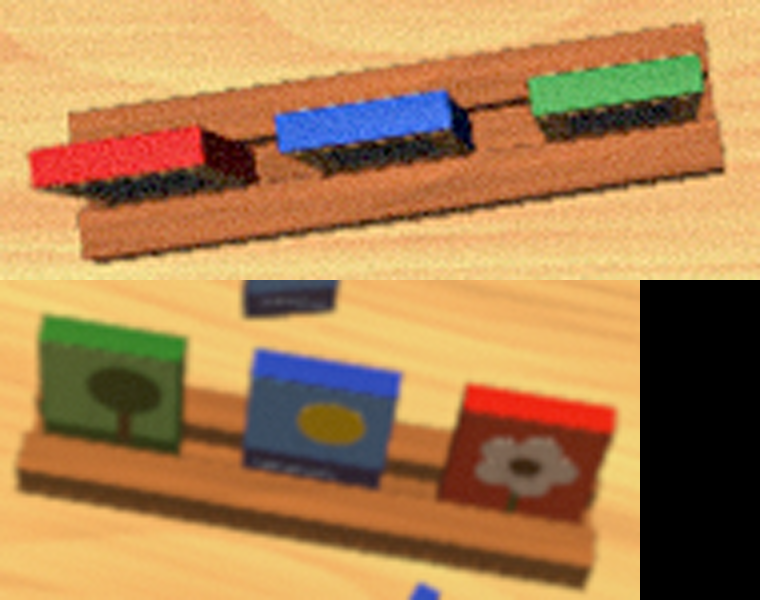

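Easel crop, top view: lip corners at (88,58) and (302,100), ledge rear corners at (65,155) and (278,190), and the backrest in front of the rear leg. The rail crop shows the top faces of the blue, red and green canvases clearly. Next I compute poses.

```bash
python3 - <<'E'
from h import *
T=camera_params("top");S=camera_params("scene")
t=cv2.imread("pics/t.png");s=cv2.imread("pics/s.png")
tc=lambda l,ox,oy,k:(np.array(l,float)+.5)/k-.5+[ox,oy]
print("blue top z.128");q=tc([(276,116),(446,92),(456,125),(293,152)],80,165,4);print(q,onz(T,q,.128).round(4))
# mask version
for nm,im,P,roi in(("top",t,T,(140,180,70,35)),("scene",s,S,(290,190,50,30))):
    x,y,w,h=roi;c=im[y:y+h,x:x+w];hsv=cv2.cvtColor(c,cv2.COLOR_BGR2HSV)
    m=cv2.inRange(hsv,(105,170,110),(125,255,255));cs,_=cv2.findContours(m,0,1);c=max(cs,key=cv2.contourArea)
    r=cv2.minAreaRect(c.astype(np.float32));b=cv2.boxPoints(r)+[x,y];print(nm,cv2.contourArea(c),r,"\n",b.round(1),onz(P,b,.128).round(4),onz(P,b.mean(0),.128).round(4))
print("scene blue topface");q=tc([(250,96),(400,114),(400,92),(257,70)],235,180,4);print(onz(S,q,.128).round(4))
print("lip top z.096");q=tc([(88,58),(302,100)],320,155,4);X=onz(T,q,.096);print(X.round(4),np.linalg.norm(X[0]-X[1]))
q=tc([(65,155),(278,190)],320,155,4);X=onz(T,q,.074);print("rear",X.round(4),np.linalg.norm(X[0]-X[1]))
q=tc([(30,155),(215,245),(270,205),(100,125),(130,40),(235,95)],130,140,5)
print("scene lip outer bottom/lip .. rear corners",onz(S,q[:2],.096).round(4),onz(S,q[2:4],.075).round(4),"backtop",onz(S,q[4:],.137).round(4))
print("rail top",onz(T,tc([(70,112),(703,22),(722,168),(90,262)],80,165,4),.03).round(4))
E
```

```text
blue top z.128
[[148.625 193.625]
 [191.125 187.625]
 [193.625 195.875]
 [152.875 202.625]] [[0.488  0.2411 0.128 ]
 [0.4988 0.1539 0.128 ]
 [0.4816 0.1488 0.128 ]
 [0.4693 0.2323 0.128 ]]
top 281.5 ((30.128360748291016, 14.855745315551758), (8.158724784851074, 42.128692626953125), 81.46923065185547) 
 [[148.7 193.9]
 [190.4 187.7]
 [191.6 195.8]
 [149.9 202. ]] [[0.4874 0.241  0.128 ]
 [0.4987 0.1554 0.128 ]
 [0.4819 0.153  0.128 ]
 [0.4707 0.2384 0.128 ]] [[0.4847 0.197  0.128 ]]
scene 117.0 ((26.175674438476562, 12.945945739746094), (34.52378463745117, 4.438772678375244), 9.462322235107422) 
 [[298.8 202.3]
 [299.5 197.9]
 [333.6 203.6]
 [332.8 208. ]] [[0.4993 0.1575 0.128 ]
 [0.4862 0.1555 0.128 ]
 [0.4761 0.2376 0.128 ]
 [0.4892 0.239  0.128 ]] [[0.4877 0.1976 0.128 ]]
scene blue topface
[[0.5044 0.1548 0.128 ]
 [0.4883 0.2431 0.128 ]
 [0.4725 0.2393 0.128 ]
 [0.4844 0.1534 0.128 ]]
lip top z.096
[[ 0.5375 -0.1682  0.096 ]
 [ 0.5123 -0.2859  0.096 ]] 0.12040508907890278
rear [[ 0.4872 -0.1581  0.074 ]
 [ 0.4652 -0.2773  0.074 ]] 0.12122496945908512
scene lip outer bottom/lip .. rear corners [[ 0.5162 -0.2849  0.096 ]
 [ 0.539  -0.1646  0.096 ]] [[ 0.4917 -0.159   0.075 ]
 [ 0.4706 -0.2718  0.075 ]] backtop [[ 0.4564 -0.2472  0.137 ]
 [ 0.4737 -0.1774  0.137 ]]
rail top [[0.5045 0.3812 0.03  ]
 [0.55   0.0168 0.03  ]
 [0.4651 0.008  0.03  ]
 [0.4186 0.3679 0.03  ]]
```

```bash
cat >> h.py <<'E'
from scipy.spatial.transform import Rotation as Ro
from scipy.linalg import logm
def pose(q,p):
    M=np.eye(4);M[:3,:3]=Ro.from_quat(q).as_matrix();M[:3,3]=p;return M
def cur():
    o=get_obs();return pose(o['ee_rot'],o['position'])
def target(yaw,tilt,p):  # tool y along canvas x, tool z = -canvas z
    C=Ro.from_euler('ZY',[yaw,-tilt],degrees=True).as_matrix()
    M=np.eye(4);M[:3,:3]=np.c_[C[:,1],C[:,0],-C[:,2]];M[:3,3]=p;return M
def twist(A,B):
    L=np.real(logm(np.linalg.inv(A)@B))
    v=L[:3,3]/.04;w=np.degrees([L[2,1],L[0,2],L[1,0]])/6
    return v,w
def show(A,B):
    v,w=twist(A,B);n=max(1,int(np.ceil(max(abs(v).max(),abs(w).max(),np.linalg.norm(v)/1.0)/0.95)))
    print(n,"rows of",np.round(np.r_[v,w]/n,3).tolist())
E
python3 - <<'E'
from h import *
A=cur();show(A,target(7.4,0,[.486,.197,.2]))
E
```

```text
14 rows of [-0.9, -0.057, 0.055, -0.001, 0.0, 0.751]
```

Emit:
carry_out([
  [[-0.9,-0.057,0.055,0,0,0.751],[-0.9,-0.057,0.055,0,0,0.751],[-0.9,-0.057,0.055,0,0,0.751],[-0.9,-0.057,0.055,0,0,0.751],[-0.9,-0.057,0.055,0,0,0.751],[-0.9,-0.057,0.055,0,0,0.751],[-0.9,-0.057,0.055,0,0,0.751],[-0.9,-0.057,0.055,0,0,0.751],[-0.9,-0.057,0.055,0,0,0.751],[-0.9,-0.057,0.055,0,0,0.751],[-0.9,-0.057,0.055,0,0,0.751],[-0.9,-0.057,0.055,0,0,0.751],[-0.9,-0.057,0.055,0,0,0.751],[-0.9,-0.057,0.055,0,0,0.751],[0,0,0,0,0,0],[0,0,0,0,0,0]],
], hand=-1, force=30)

```text
clock: 1.43
position: [0.5019, 0.2063, 0.2004]
ee_rot: [0.662, 0.75, -0.0, -0.0]
ft_force: [0.1, 0.7, 0.5]
grip_width: 1.001
grasp_force: 0.0
```

```bash
python3 - <<'E'
from h import *
A=cur();print(A.round(3).tolist(),get_obs()['clock'])
P=camera_params("wrist");w=camera("wrist")
hsv=cv2.cvtColor(w,cv2.COLOR_RGB2HSV);m=cv2.inRange(hsv,(105,170,110),(125,255,255));cs,_=cv2.findContours(m,0,1);c=max(cs,key=cv2.contourArea)
b=cv2.boxPoints(cv2.minAreaRect(c));print(cv2.contourArea(c),b.round(),onz(P,b,.128).round(4),onz(P,b.mean(0),.128).round(4))
cv2.imwrite("pics/w1.png",w[:,:,::-1])
show(A,target(7.4,0,[.486,.197,.086]))
E
```

```text
[[-0.125, 0.992, -0.0, 0.502], [0.992, 0.125, -0.0, 0.206], [-0.0, -0.0, -1.0, 0.2], [0.0, 0.0, 0.0, 1.0]] 1.4333
16.5 [[231. 260.]
 [241. 260.]
 [241. 262.]
 [231. 262.]] [[0.4921 0.1558 0.128 ]
 [0.4998 0.1568 0.128 ]
 [0.5    0.155  0.128 ]
 [0.4923 0.154  0.128 ]] [[0.496  0.1554 0.128 ]]
4 rows of [-0.045, -0.106, 0.715, -0.001, 0.0, -0.01]
```

View pics/w1.png

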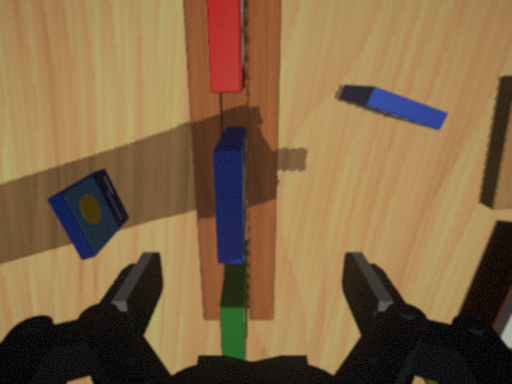

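The wrist view shows the blue canvas's top face with corners near (215,155), (243,157), (244,262) and (219,262). The fingers straddle it at the bottom of the frame. I'll check it against the estimate.

```bash
python3 - <<'E'
from h import *
P=camera_params("wrist")
q=[(215,155),(243,157),(244,262),(219,262)];X=onz(P,q,.128);print(X.round(4),X.mean(0).round(4))
w=cv2.imread("pics/w1.png");g=cv2.cvtColor(w,cv2.COLOR_BGR2HSV)
for r in(175,200,225,250):
    row=cv2.GaussianBlur(w,(3,3),0)[r,205:255].astype(int);k=np.where((row[:,0]-row[:,2])>20)[0]+205;print(r,k.min(),k.max(),onz(P,[(k.min()-.5,r),(k.max()+.5,r)],.128).round(4).tolist())
A=cur();show(A,target(7.4,0,[.486,.197,.2]))
E
```

```text
[[0.4719 0.2394 0.128 ]
 [0.4913 0.2405 0.128 ]
 [0.502  0.1574 0.128 ]
 [0.4827 0.1549 0.128 ]] [0.487  0.1981 0.128 ]
175 215 241 [[0.4728, 0.225, 0.128], [0.4918, 0.2275, 0.128]]
200 216 242 [[0.4753, 0.2062, 0.128], [0.4947, 0.2087, 0.128]]
225 217 243 [[0.4778, 0.1864, 0.128], [0.4978, 0.189, 0.128]]
250 218 243 [[0.4805, 0.1654, 0.128], [0.5004, 0.1679, 0.128]]
1 rows of [-0.233, -0.418, 0.01, -0.003, -0.004, -0.005]
```

Emit:
carry_out([
  [[-0.22,-0.4,0,0,0,0],[0,0,0,0,0,0],[0,0,0.71,0,0,0],[0,0,0.71,0,0,0],[0,0,0.71,0,0,0],[0,0,0.71,0,0,0],[0,0,0,0,0,0],[0,0,0,0,0,0]],
])

```text
clock: 2.15
position: [0.4859, 0.1986, 0.0863]
ee_rot: [0.659, 0.752, -0.001, -0.0]
ft_force: [1.2, -0.2, 0.2]
grip_width: 0.998
grasp_force: 0.0
```

Emit:
carry_out([
  [[0,0,0,0,0,0],[0,0,0,0,0,0],[0,0,0,0,0,0],[0,0,0,0,0,0],[0,0,0,0,0,0],[0,0,0,0,0,0],[0,0,0,0,0,0],[0,0,0,0,0,0],[0,0,0,0,0,0],[0,0,0,0,0,0]],
], hand=1, force=30)

```text
clock: 2.98
position: [0.4866, 0.1979, 0.0875]
ee_rot: [0.66, 0.751, 0.0, -0.0]
ft_force: [-3.1, -0.3, 6.0]
grip_width: 0.23
grasp_force: 31.9
```

Emit:
carry_out([
  [[0,0,-0.3,0,0,0],[0,0,-0.6,0,0,0],[0,0,-0.8,0,0,0],[0,0,-0.8,0,0,0],[0,0,-0.8,0,0,0],[0,0,-0.7,0,0,0],[0,0,0,0,0,0],[0,0,0,0,0,0]],
])

```text
clock: 3.65
position: [0.4874, 0.1981, 0.2483]
ee_rot: [0.66, 0.751, 0.001, 0.0]
ft_force: [-0.9, -0.5, -2.7]
grip_width: 0.227
grasp_force: 31.1
```

```bash
python3 - <<'E'
from h import *
A=cur();print(A[:3,3])
# target: canvas flush (18deg), TCP in rest frame (10, 0, 79.5), held back 20mm fwd-up
C=Ro.from_euler('ZY',[-11,-18],degrees=True).as_matrix();O=np.array([.484,-.217,.075])
B=target(-11,0,O+C@[20,0,79.5]+[0.0,0,.09]);print(B.round(3));show(A,B)
cv2.imwrite("pics/s2.png",cv2.resize(camera("scene")[120:280,110:400,::-1],None,fx=2.5,fy=2.5))
E
```

```text
[0.48737541 0.19805913 0.24830418]
[[ 0.191  0.982 -0.    -4.96 ]
 [ 0.982 -0.191  0.     0.841]
 [ 0.    -0.    -1.    81.954]
 [ 0.     0.     0.     1.   ]]
2156 rows of [0.006, -0.062, -0.948, 0.0, -0.0, 0.001]
```

View pics/s2.png

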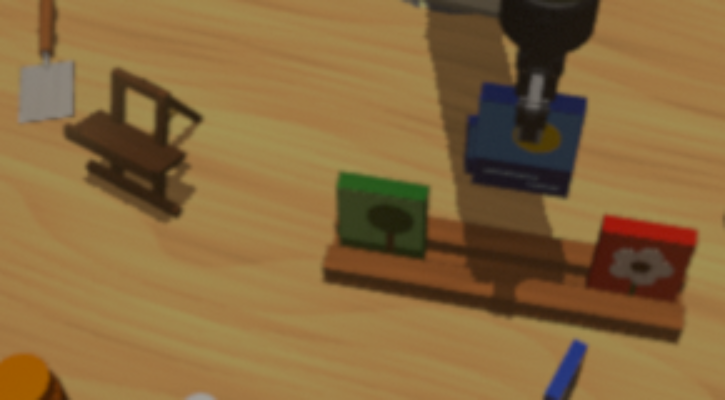

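The picture shows the blue canvas held at about (530,140), with green (383,213) and red (645,255) still in the rail. I'll recompute the target in metres.

```bash
cat >> h.py <<'E'
C=Ro.from_euler('ZY',[-11,-18],degrees=True).as_matrix();O=np.array([.484,-.217,.075])
def place(dx,dz,O=O): return target(-11,18,O+C@[.010+dx,0,.0795+dz])
E
python3 - <<'E'
from h import *
A=cur();B=place(.006,.07);print(B.round(3)[:3,3]);show(A,B)
v,w=twist(A,B);n=14
M=A.copy()
for i in range(n):
    r=Ro.from_rotvec(np.radians(w*6)/n);
    from scipy.linalg import expm
    L=np.zeros((4,4));wr=np.radians(w*6)/n;L[:3,:3]=[[0,-wr[2],wr[1]],[wr[2],0,-wr[0]],[-wr[1],wr[0],0]];L[:3,3]=v*.04/n;M=M@expm(L)
    if i%3==0:print(M[:3,3].round(3))
E
```

```text
[ 0.454 -0.211  0.222]
11 rows of [-0.934, -0.056, 0.056, -0.27, -0.044, 0.276]
[0.488 0.168 0.245]
[0.49 0.08 0.24]
[ 0.485 -0.008  0.235]
[ 0.476 -0.096  0.23 ]
[ 0.46  -0.182  0.224]
```

Emit:
carry_out([
  [[-0.734,-0.044,0.044,-0.212,-0.035,0.217],[-0.734,-0.044,0.044,-0.212,-0.035,0.217],[-0.734,-0.044,0.044,-0.212,-0.035,0.217],[-0.734,-0.044,0.044,-0.212,-0.035,0.217],[-0.734,-0.044,0.044,-0.212,-0.035,0.217],[-0.734,-0.044,0.044,-0.212,-0.035,0.217],[-0.734,-0.044,0.044,-0.212,-0.035,0.217],[-0.734,-0.044,0.044,-0.212,-0.035,0.217],[-0.734,-0.044,0.044,-0.212,-0.035,0.217],[-0.734,-0.044,0.044,-0.212,-0.035,0.217],[-0.734,-0.044,0.044,-0.212,-0.035,0.217],[-0.734,-0.044,0.044,-0.212,-0.035,0.217],[-0.734,-0.044,0.044,-0.212,-0.035,0.217],[-0.734,-0.044,0.044,-0.212,-0.035,0.217],[0,0,0,0,0,0],[0,0,0,0,0,0],[0,0,0,0,0,0]],
])

```text
clock: 5.12
position: [0.4575, -0.2106, 0.2216]
ee_rot: [0.762, 0.629, 0.098, 0.12]
ft_force: [0.6, -0.4, -1.7]
grip_width: 0.228
grasp_force: 31.2
```

```bash
python3 - <<'E'
from h import *
A=cur();B=place(.006,.07);print(A[:3,3].round(4));show(A,B)
a=camera("scene")[110:220,110:230,::-1];b=camera("top")[130:260,310:440,::-1];w=camera("wrist")[:,:,::-1]
f=lambda i:cv2.resize(cv2.convertScaleAbs(i,alpha=1.8),(390,390) if i.shape[0]==130 else (390,358),interpolation=cv2.INTER_CUBIC)
a=f(a);b=f(b);cv2.imwrite("pics/e2.png",np.hstack([cv2.copyMakeBorder(a,0,32,0,0,0),b]))
E
```

```text
[ 0.4575 -0.2106  0.2216]
1 rows of [-0.03, -0.085, -0.041, -0.024, 0.007, 0.009]
```

View pics/e2.png

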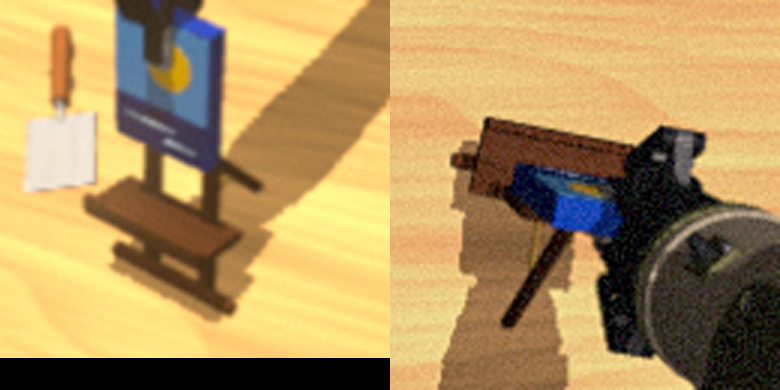

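Scene view: the canvas hangs tilted parallel to the easel, its lower corners at (118,133) and (215,172), directly above the ledge. Now I lower it.

Emit:
carry_out([
  [[-0.03,0,0.3,0,0,0],[0,0,0.4,0,0,0],[0,0,0.4,0,0,0],[0,0,0.3,0,0,0],[0,0,0.1,0,0,0],[0,0,0,0,0,0],[0,0,0,0,0,0]],
])

```text
clock: 5.85
position: [0.476, -0.2159, 0.1658]
ee_rot: [0.762, 0.629, 0.099, 0.121]
ft_force: [0.1, -0.2, -0.6]
grip_width: 0.229
grasp_force: 31.2
```

```bash
python3 - <<'E'
from h import *
A=cur();show(A,place(.006,.0));print(get_obs()['ft_force'])
P=camera_params("scene")
a=camera("scene")[110:220,110:230,::-1];b=camera("top")[130:260,310:440,::-1]
cv2.imwrite("pics/e3.png",cv2.resize(cv2.convertScaleAbs(a,alpha=1.8),(655,600),interpolation=cv2.INTER_CUBIC))
# predicted canvas bottom-front corners now & ledge corners
D=A[:3,:3]
for y in(-.045,.045):
    X=A[:3,3]+D@[y,.01,.0795];print((proj(P,X)-[110,110])*600/110)
for y in(-.06,.06): print("ledge rear/front",(proj(P,[O+C@[0,y,0],O+C@[.04,y,0.008]])-[110,110])*600/110)
E
```

```text
1 rows of [0.01, -0.11, 0.234, -0.008, 0.01, 0.011]
[ 0.11705372 -0.23021501 -0.6287525 ]
[[188.93267447 320.31350926]]
[[335.94266834 391.81750254]]
ledge rear/front [[206.98502151 298.56801312]
 [152.77190683 319.96586525]]
ledge rear/front [[399.81610464 391.29880729]
 [349.23368486 416.1369245 ]]
```

View pics/e3.png

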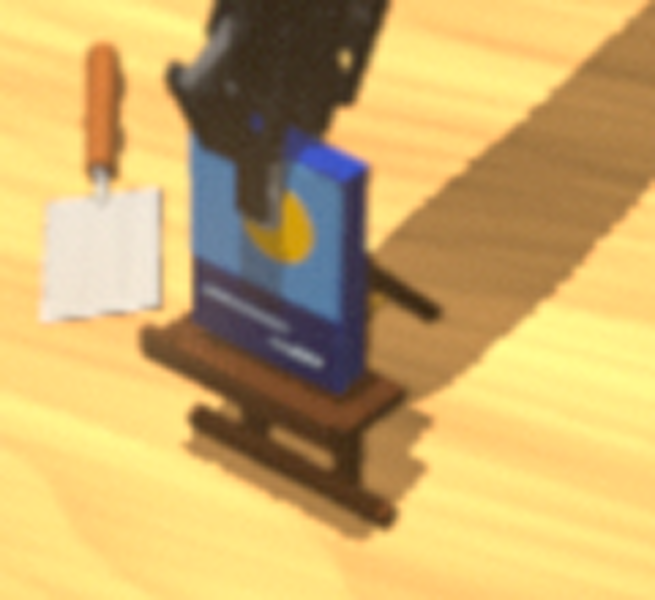

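The canvas's lower edge is at (195,318)–(345,393), just over the ledge and about centred. I'll finish lowering in small steps.

Emit:
carry_out([
  [[-0.03,-0.1,0.08,0,0,0],[0,0,0.08,0,0,0],[0,0,0,0,0,0],[0,0,0,0,0,0],[0,0,0,0,0,0]],
])

```text
clock: 6.37
position: [0.4739, -0.2171, 0.1584]
ee_rot: [0.762, 0.628, 0.099, 0.121]
ft_force: [0.1, -0.9, -0.8]
grip_width: 0.227
grasp_force: 31.1
```

Emit:
carry_out([
  [[0,0,0.03,0,0,0],[0,0,0.03,0,0,0],[0,0,0,0,0,0],[0,0,0,0,0,0]],
])

```text
clock: 6.7
position: [0.4746, -0.2172, 0.1559]
ee_rot: [0.762, 0.628, 0.099, 0.121]
ft_force: [0.2, 0.8, -1.9]
grip_width: 0.23
grasp_force: 31.1
```

Emit:
carry_out([
  [[0,0,0.03,0,0,0],[0,0,0.03,0,0,0],[0,0,0,0,0,0],[0,0,0,0,0,0]],
])

```text
clock: 7.03
position: [0.4756, -0.217, 0.1553]
ee_rot: [0.762, 0.628, 0.1, 0.12]
ft_force: [-20.1, 8.5, 30.5]
grip_width: 0.226
grasp_force: 37.8
```

Emit:
carry_out([
  [[0,0,-0.035,0,0,0],[0,-0.05,0,0,0,0],[0,-0.05,0,0,0,0],[0,0,0,0,0,0],[0,0,0,0,0,0]],
])

```text
clock: 7.45
position: [0.4715, -0.2166, 0.1541]
ee_rot: [0.762, 0.628, 0.099, 0.121]
ft_force: [1.4, 0.3, 2.1]
grip_width: 0.234
grasp_force: 31.5
```

Emit:
carry_out([
  [[0,-0.05,0,0,0,0],[0,0,0,0,0,0],[0,0,0,0,0,0]],
])

```text
clock: 7.7
position: [0.4706, -0.2165, 0.154]
ee_rot: [0.762, 0.628, 0.1, 0.122]
ft_force: [7.7, -2.7, -2.2]
grip_width: 0.228
grasp_force: 31.3
```

Emit:
carry_out([
  [[0,0.01,0.015,0,0,0],[0,0,0,0,0,0],[0,0,0,0,0,0]],
])

```text
clock: 7.95
position: [0.4709, -0.2164, 0.1539]
ee_rot: [0.762, 0.628, 0.1, 0.122]
ft_force: [-0.8, 1.4, 9.4]
grip_width: 0.229
grasp_force: 33.1
```

Ledge contact is now light and the canvas is against the back. I open the gripper.

Emit:
carry_out([
  [[0,0,0,0,0,0],[0,0,0,0,0,0],[0,0,0,0,0,0],[0,0,0,0,0,0],[0,0,0,0,0,0],[0,0,0,0,0,0],[0,0,0,0,0,0],[0,0,0,0,0,0],[0,0,0,0,0,0],[0,0,0,0,0,0]],
], hand=-1)

```text
clock: 8.78
position: [0.4698, -0.2163, 0.1527]
ee_rot: [0.762, 0.628, 0.099, 0.121]
ft_force: [-0.2, 1.1, 0.5]
grip_width: 1.002
grasp_force: 0.0
```

Emit:
carry_out([
  [[0,0,-0.3,0,0,0],[0,0,-0.6,0,0,0],[0,0,-0.9,0,0,0],[0,0,-0.9,0,0,0],[0,0,-0.6,0,0,0],[0,0,0,0,0,0],[0,0,0,0,0,0]],
])

```text
clock: 9.37
position: [0.4303, -0.2086, 0.2794]
ee_rot: [0.762, 0.628, 0.1, 0.122]
ft_force: [0.0, 0.1, -0.9]
grip_width: 0.998
grasp_force: 0.0
```

```bash
python3 - <<'E'
from h import *
s=camera("scene")[100:270,110:400,::-1];w=camera("wrist")[:,:,::-1]
a=cv2.resize(cv2.convertScaleAbs(s,alpha=1.6),(512,300));b=cv2.resize(w,(288,216))
t=cv2.resize(cv2.convertScaleAbs(camera("top")[130:260,310:440,::-1],alpha=1.8),(288,288))
z=cv2.resize(cv2.convertScaleAbs(s[0:120,0:120],alpha=1.8),(300,300),interpolation=cv2.INTER_CUBIC)
cv2.imwrite("pics/f.png",np.vstack([np.hstack([a,t[:,:].repeat(1,0) if 0 else cv2.resize(t,(288,300))]),np.hstack([z,cv2.resize(w,(400,300)),np.zeros((300,100,3),np.uint8)])]))
E
```

```text
(no output)
```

View pics/f.png

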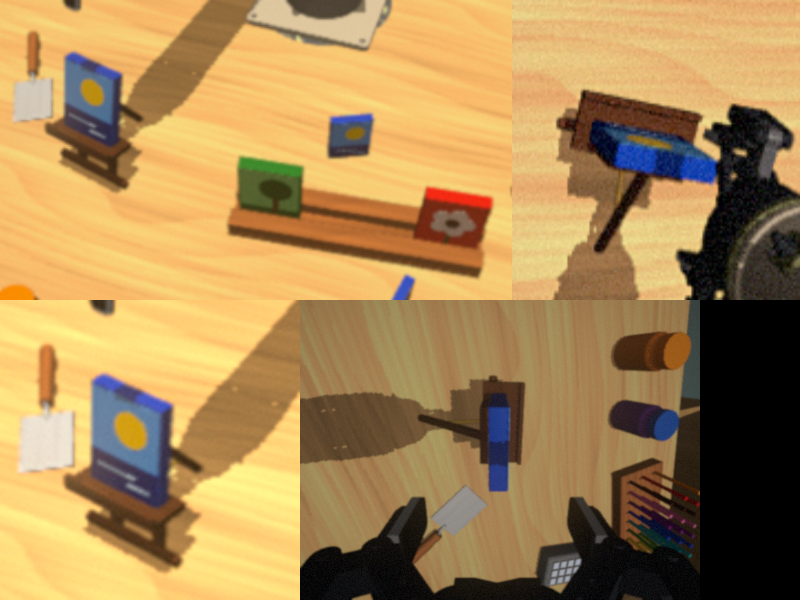

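The picture shows the blue canvas leaning on the easel, centred behind the lip, with the gripper clear above it. Red and green are still in the rail. Handing in.

```bash
python3 -c "
from workcell import *
print(hand_in())"
```

```text
the job is handed in; nothing more can be done
None
```

The blue canvas is on the easel ledge, leaning back, about centred and facing forward; red and green are still in the rail, and I handed the job in at about 9.5 s (no verdict was returned).

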